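Key the lap spindle into its pulley hub and hold it home

TASK

Take the keyed spindle (the one with the square black head) out of its wooden stand, pass its end down through the guide ring of the small polishing-lap drive and into the pulley hub, and turn it until the key slips into the keyway. Keep pushing down against the ejector spring until the collar sits flat on the hub face, and finish while still gripping the spindle and holding it pressed fully home. Leave the spare spindle (round head, no key) in its stand, and do not disturb the rolls of tape and the amber tile.

Things in the scene. Friction and masses are not known exactly. Their poses are not given: they have to be found in the camera images.
- spindle: Loose steel spindle, 134 mm long, 0.18 kg, upright, hanging by its collar in its stand with the tip 14 mm above the worktop, free to turn. Origin at the centre of its tip (lower end), z up to the head. Shaft 14 mm diameter. On its -x side it has the key and, above, a pointer fin in line with it. At the start the key is within 1.5 rad of the keyway's direction.
- head (a point): Point on the spindle's axis 122 mm above its tip, a good height to grip: inside the black square head, 22 x 22 mm, from 98 to 134 mm above the tip, faces square to the spindle's x and y. Just below the head (87 to 96 mm above the tip) a steel pointer fin, 4 mm thick, reaches 18 mm from the axis to -x, the key's side.
- collar (a point): Point on the spindle's axis at the underside of its collar, 36 mm above the tip. Collar 27 mm diameter, 5 mm thick.
- spindle_tip (a point): Centre of the spindle's lower end; axes as the spindle's. The first 5 mm taper from 8 to 14 mm diameter. The key runs from 14 to 34 mm above the tip, 5 mm wide, reaching 10.5 mm from the axis on the -x side; at the start it is hidden in the stand.
- drive_base: Fixed drive of a small polishing lap: grey plate 130 x 90 x 12 mm, aluminium pulley 62 mm across that does not turn, and a post whose arm carries a steel guide ring. Origin on the worktop on the hub's axis, z up. The post stands 60 mm from the axis on the +x side; the keyway points to -x, away from the post. Highest point 102 mm.
- hub_face (a point): Centre of the pulley hub's top face, 56 mm above the worktop, axes as drive_base. Bore 16 mm diameter with one keyway, 7.5 mm wide, running out to 18 mm from the axis on the -x side. The ejector disc lies 28 mm below the face. Home: the collar sits on this face, the tip 36 mm below it.
- guide_ring (a point): Centre of the guide ring at its top face, 102 mm above the worktop, straight above the hub. Hole 32 mm diameter, outside 48 mm, 8 mm thick (underside 94 mm above the worktop, 38 mm above the hub face).
- ejector (a joint): Travel of the ejector disc in the bottom of the bore, m: 0 when up, 0.008 when the spindle is home. Its spring pushes back with 4 N at 0 and 12 N at 0.008, and lifts the spindle again when it is let go.
- stand: Fixed wooden block 60 x 60 x 50 mm with an upright through hole, 23.5 mm diameter, in which the keyed spindle hangs by its collar. Origin under its centre, on the worktop.
- spare_stand: The same kind of block, holding the spare spindle; the two blocks change places between starts. Origin under its centre, on the worktop.
- spare_spindle: Loose spare spindle, same length, shaft and collar, but with a round black head 26 mm in diameter, no key and no fin. It hangs in its stand in the same way, its top 148 mm above the worktop. Origin at the centre of its tip. To be left in its stand.
- masking_tape: Loose roll of cream masking tape, 98 mm across, 25 mm high, lying flat; origin at its underside. Bystander.
- foil_tape: Loose small roll of dark tape, 55 mm across, 19 mm high, lying flat; origin at its underside. Bystander.
- amber_tile: Loose amber glass tile, 47 x 46 x 7 mm, lying near the drive; origin at its underside. Bystander.

How it is judged:
On the way, in this order (a step that is already met when the one before it is completed fails the run):
1. the spindle's tip has gone down through the guide ring (z of spindle_tip in the frame of guide_ring below -0.012 m and horizontal distance between spindle_tip and guide_ring below 0.012 m and angle between spindle's own z axis and vertical below 0.2 rad), for 0.1 s.
2. the key has slipped into the keyway (z of spindle_tip in the frame of hub_face below -0.019 m and horizontal distance between spindle_tip and hub_face below 0.004 m and angle between the x axis of spindle and the x axis of drive_base, either way round below 0.3 rad), for 0.1 s.
At the end, for the whole second after the job is handed in: Through the last second the gripper holds the spindle (over 3 N) pressed home: collar within 2 mm of the hub face and 4 mm of its axis, upright within 0.08 rad, key in the keyway (0.3 rad), ejector pressed over 6 mm, spindle still; the spare stands upright (0.25 rad) in its stand (z of collar in the frame of hub_face below 0.002 m and horizontal distance between collar and hub_face below 0.004 m and angle between the x axis of spindle and the x axis of drive_base, either way round below 0.3 rad and angle between spindle's own z axis and vertical below 0.08 rad and value of joint ejector above 0.006 m and contact force between the fingers and spindle above 3 N and linear speed of spindle below 0.02 m/s and angle between spare_spindle's own z axis and vertical below 0.25 rad); the arm keeps its last pose, push and grip.
It fails at once if the spare spindle is pulled from its stand or knocked over (distance of spare_spindle from where it was at the start of the episode above 0.02 m or angle between spare_spindle's own z axis and vertical above 0.3 rad).
It fails at once if a roll of tape or the amber tile is shoved aside (distance of any of masking_tape, foil_tape, amber_tile from where it was at the start of the episode above 0.03 m).
It also fails if it takes over 38 s, if anything falls off the work surface, if the arm or the gripper's body presses on something with over 40 N, if the wrist force passes 120 N, or if a joint passes its speed limit or range.

ROBOT

A 6-joint arm with a two-finger parallel gripper is mounted at the origin on a cart in front of the work surface, level with it; the furniture and walls round the work are solid. World frame = base frame: x ahead of the robot, y to its left, z up, the work surface at z = 0. Lengths are in m, angles in rad, forces in N, time in s.
With the tool pointing down it reaches from about 0.35 to 0.85 m from the base axis. Payload 8.1 kg.
Tool frame: the origin (TCP) lies between the finger pads; the fingertips stand 11 mm ahead of it and the grasp point (between the pads) lies 8 mm behind it (robot.tips_ahead is the distance from the TCP to the fingertips, in m); z points along the fingers, y is the line along which they close (so a half turn about z gives the same grasp; the last joint's range is limited). The gripper opens to 93 mm and grips with 3 to 60 N. Pads are 15 mm wide; open, the fingers measure 128 mm over their backs; the gripper's body (75 mm by 188 mm) begins 65 mm behind the grasp point.
Start: joints at [-1.298, 0.13, 1.488, -0, 1.523, -0.085], TCP at [0.21, -0.562, 0.23] pointing down, gripper open.
Joint ranges: [-2.96, 2.96], [-0.89, 2.26], [0.02, 2.5], [-1.34, 4.48], [0, 2.73], [-2.66, 2.66]. Speed limits (rad/s): [2.39, 2.39, 2.79, 3.14, 3.14, 3.14].

INTERFACE

Orientations are given as a rotation vector (axis times angle).
In Python, from plant import robot gives the robot as it stands. The module is installed in compiled form; this text tells all that it offers.
- The arm moves only by the tool move_arm, never from a script. Its argument "deltas" is one flat list of numbers, 7 for each row, row after row: the shift along the tool's x, y, z in m, then the turn, a rotation vector about the tool's x, y, z in rad, then the opening, from 0 (shut) to 1 (fully open). A call has 1 to 12 rows; each row is the pose to reach, as a shift and turn from the pose commanded when the call began, along the tool's axes at that moment; what a row does not reach only later rows make up. A row lasts 1/8 s, in which the tool goes at most 62.5 mm and 10.7 degrees, less where a joint would pass 70% of its speed; a pose out of reach is approached as far as the arm can. A call with a gripper value outside its range is refused whole. The fingers move at their own pace and stop on an object; "squeeze" is the grip in N (left out, the last holds). Time passes only in rows, so rows that repeat a pose let the fingers close. It gives the time, the measured TCP pose, the force, the opening and the grip force at its end, in the units of the state.
- robot.read_state(): the state, without advancing time (a new reading comes with each control period).
- robot.read_camera(name): name is "side" or "top" or "wrist"; returns (picture, depth): 420x560x3 uint8, red, green, blue; 420x560 float32, m along the optical axis (not along the pixel's ray), 0 where there is no reading.
- robot.camera_model(name): a dict with "K" (3x3 intrinsics, pixels), "k1" (the pictures are not rectified: a ray, as slopes to the right and down, at radius r is drawn at 1 + k1 r^2 times it, then the intrinsics apply), "R" (3x3) and "t" (3): a world point X has camera coordinates R X + t; the wrist camera has in their place "tool_from_camera" (4x4, takes a point from camera to tool coordinates, whose origin is the TCP and whose axes are the flange's). Camera axes: x right, y down, z forward; pixel columns grow to the right and rows downward; lengths in m; the calibration is good to about 2 mm. A picture is of the moment at which its call begins: read the wrist's pose just before it. camera_model takes no time and is no camera call.
- robot.close_job(): hands the job in; it is judged then, once.
Trained networks look in the newest picture that a camera, given by its name, has taken for a name from the list of things; names that differ only in an ending like _2 or _b are one class to them, and where a whole thing is asked for, a point or a joint stands for the part that bears it (a point fixed in the world has none). Each returns a list of dicts, best first, with "confidence" (0 to 1); they miss things now and then, are a little off and sometimes report something else, mostly with a low value. They report only what shows in the picture. A call takes as long as a camera call.
- robot.recognise(camera, label): "uv" ([column, row] in pixels, amid what is visible of it).
The state is a dict: "t": time; "q": joint angles; "dq": joint speeds; "joint_torque": joint torques, N m; "tool_pos": TCP position; "orientation": TCP orientation; "force": force on the tool from outside, world axes, zero at the start; "wrist_torque": the same for the moment, N m; "opening": finger opening in m; "gripper_force": force on a finger pad.
Only numpy, scipy, OpenCV 4.12 (cv2) and the standard library are available. Lean on these libraries where they do the work, as an engineer would, in place of code of your own. Each camera call takes 0.05 s, during which the arm holds its last target. There are 200 camera calls.

## Working session

There is one attempt and no reset: what is moved stays moved. The work goes in short steps, Python scripts to look and compute and a tool call to move; the robot and the scene stay as the last step left them, time stands still between calls to the robot, and variables do not carry over. Pictures are saved under pics/ and viewed, at most 10 in all, crops included, and the job is handed in when it is done.

Besides the shell and the picture viewer there is one more tool, called after "Call:" as a command line: name --argument value ..., lists and objects as JSON in quotes. move_arm: Moves the arm, as the interface text tells. Its arguments: {"type":"object","properties":{"deltas":{"type":"array","items":{"type":"number"}},"squeeze":{"type":"number"}},"required":["deltas"]}

```bash
mkdir -p pics; cat > h.py <<'E'
import numpy as np, cv2
from plant import robot
from scipy.spatial.transform import Rotation as Rn
def cam(name):
    m=robot.camera_model(name); s=robot.read_state()
    im,d=robot.read_camera(name)
    if 'R' in m: R=np.array(m['R']);t=np.array(m['t']); Rw=R.T; tw=-R.T@t
    else:
        T=np.array(m['tool_from_camera']); Rt=Rn.from_rotvec(s['orientation']).as_matrix()
        Rw=Rt@T[:3,:3]; tw=Rt@T[:3,3]+np.array(s['tool_pos'])
    return dict(im=im,d=d,K=np.array(m['K']),k1=m['k1'],Rw=Rw,tw=tw)
def rays(c,uv):
    uv=np.atleast_2d(np.asarray(uv,float)); K=c['K']
    p=np.c_[(uv[:,0]-K[0,2])/K[0,0],(uv[:,1]-K[1,2])/K[1,1]]
    q=p.copy()
    for _ in range(20): q=p/(1+c['k1']*(q**2).sum(1,keepdims=True))
    return np.c_[q,np.ones(len(q))]
def cloud(c):
    h,w=c['d'].shape; vv,uu=np.mgrid[:h,:w]
    r=rays(c,np.c_[uu.ravel(),vv.ravel()])*c['d'].reshape(-1,1)
    return (r@c['Rw'].T+c['tw']).reshape(h,w,3)
def plane(c,uv,z):
    r=rays(c,uv)@c['Rw'].T
    return c['tw']+r*((z-c['tw'][2])/r[:,2:3])
def save(c,n,crop=None,f=1):
    im=c['im']
    if crop: im=im[crop[1]:crop[3],crop[0]:crop[2]]
    cv2.imwrite('pics/'+n,cv2.resize(im[:,:,::-1],None,fx=f,fy=f,interpolation=cv2.INTER_CUBIC))
E
python3 - <<'E'
from h import *
np.set_printoptions(precision=4,suppress=True)
for n in ['top','side']:
    c=cam(n); P=cloud(c); save(c,n+'1.png'); np.savez(n+'1.npz',P=P,**c)
    print(n,c['tw'],c['Rw'][:,2])
    for l in ['spindle','head','drive_base','guide_ring','stand','spare_stand','spare_spindle','masking_tape','foil_tape','amber_tile']:
        for r in robot.recognise(n,l)[:2]:
            u,v=map(int,r['uv']); print(l,round(r['confidence'],2),u,v,P[v,u])
print(robot.read_state())
E
```

```text
top [0.4734 0.0334 1.2645] [ 0.0719  0.0136 -0.9973]
spindle 0.66 262 229 [0.5221 0.0814 0.1441]
spindle 0.36 188 248 [0.4847 0.2535 0.052 ]
drive_base 0.68 390 239 [ 0.4994 -0.1934  0.1031]
guide_ring 0.6 387 239 [ 0.4995 -0.1871  0.102 ]
stand 0.75 267 231 [0.5214 0.074  0.0539]
stand 0.52 278 168 [0.6706 0.0482 0.0174]
spare_stand 0.78 187 244 [0.4938 0.2559 0.0512]
spare_spindle 0.47 179 248 [0.4841 0.2554 0.1451]
spare_spindle 0.21 265 231 [0.5214 0.0786 0.0541]
masking_tape 0.57 211 171 [0.6676 0.2079 0.0027]
foil_tape 0.48 283 166 [0.6751 0.0364 0.0179]
amber_tile 0.66 309 240 [ 0.5012 -0.0228  0.0041]
side [ 0.4945 -0.7026  0.4837] [ 0.0592  0.8962 -0.4398]
spindle 0.83 271 205 [0.5313 0.0723 0.1279]
spindle 0.75 258 281 [ 0.5011 -0.032   0.0055]
head 0.96 271 207 [0.5314 0.0737 0.1225]
drive_base 0.82 265 331 [ 0.5094 -0.226   0.0483]
guide_ring 0.82 264 334 [ 0.5078 -0.2286  0.0446]
stand 0.91 267 244 [0.5225 0.0561 0.0411]
spare_stand 0.58 251 208 [0.4872 0.2345 0.0455]
spare_spindle 0.55 252 180 [0.4907 0.2507 0.1168]
masking_tape 0.89 316 229 [0.6528 0.1895 0.0051]
foil_tape 0.59 329 258 [0.6626 0.0532 0.0034]
amber_tile 0.53 261 278 [ 0.5075 -0.0206  0.0047]
{'t': 1.1, 'q': array([-1.2984,  0.1304,  1.4882,  0.    ,  1.523 , -0.0854]), 'dq': array([ 0.0004, -0.0004, -0.0023, -0.001 ,  0.0012, -0.    ]), 'joint_torque': array([ -0.    , -55.9767, -49.2065,   0.0769,   0.0225,  -0.    ]), 'tool_pos': array([ 0.2101, -0.562 ,  0.2297]), 'orientation': array([3.0914, 0.559 , 0.    ]), 'force': array([ 0.0761, -0.4271,  0.4773]), 'wrist_torque': array([ 0.0168, -0.031 , -0.046 ]), 'gripper_force': 0.0, 'opening': 0.09290573393508575}
```

```bash
python3 - <<'E'
import cv2,numpy as np
a=cv2.imread('pics/top1.png')[150:320,150:450]; b=cv2.imread('pics/side1.png')[150:400,150:400]
a=cv2.resize(a,None,fx=2.6,fy=2.6,interpolation=cv2.INTER_CUBIC);cv2.imwrite('pics/a.png',a)
cv2.imwrite('pics/b.png',cv2.resize(b,None,fx=2.4,fy=2.4,interpolation=cv2.INTER_CUBIC))
E
```

```text
(no output)
```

View pics/a.png

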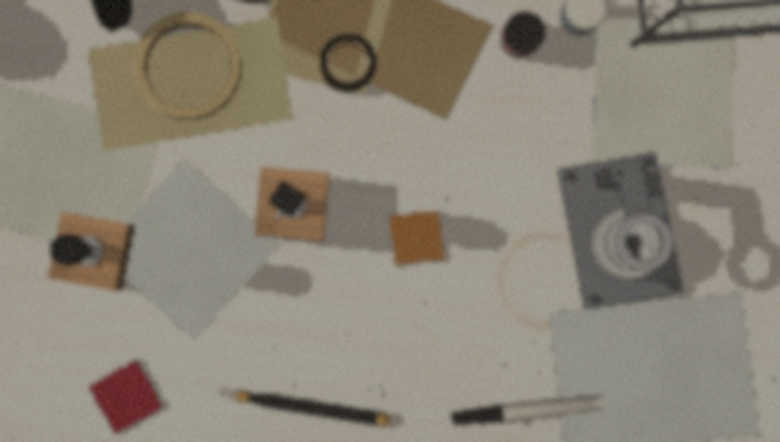

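View pics/b.png

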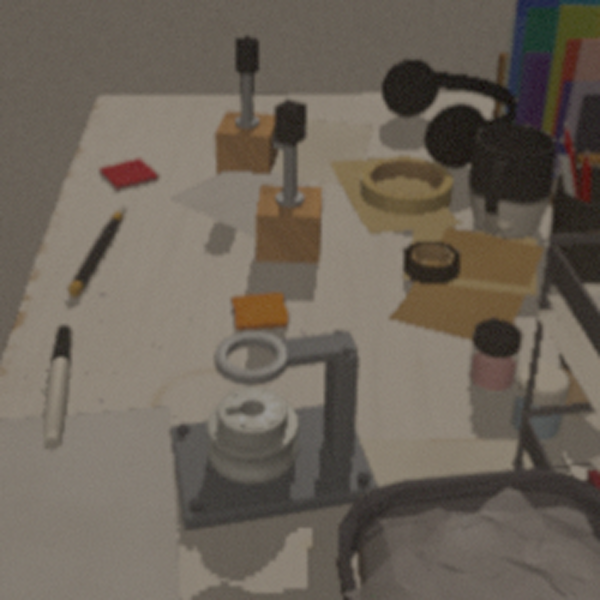

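The top crop shows the keyed spindle (square head) at about (288,198), the spare at (70,250) and the drive at (630,240). In the side crop the post is at right (340,410) and the keyway is left of the bore at (240,407). Next I'll fit poses from depth.

```bash
python3 - <<'E'
from h import *
np.set_printoptions(precision=4,suppress=True)
for n in ['top','side']:
    P=np.load(n+'1.npz')['P'].reshape(-1,3)
    near=lambda c,r:P[np.hypot(P[:,0]-c[0],P[:,1]-c[1])<r]
    h=near((.525,.08),.035); h=h[(h[:,2]>.14)&(h[:,2]<.16)]
    if len(h)>5: print(n,'head',len(h),h.mean(0),cv2.minAreaRect((h[:,:2]*1000).astype(np.float32)))
    D=near((.50,-.19),.12); 
    pl=D[(D[:,2]>.007)&(D[:,2]<.017)]; print('plate',len(pl),cv2.minAreaRect((pl[:,:2]*1000).astype(np.float32)))
    rg=D[(D[:,2]>.095)&(D[:,2]<.11)]; print('ring',len(rg),rg.mean(0),cv2.minAreaRect((rg[:,:2]*1000).astype(np.float32)))
    hb=D[(D[:,2]>.05)&(D[:,2]<.06)]; print('hub',len(hb),hb.mean(0),cv2.minAreaRect((hb[:,:2]*1000).astype(np.float32)))
    s=near((.525,.075),.06); s=s[(s[:,2]>.045)&(s[:,2]<.054)]
    print('stand',len(s),cv2.minAreaRect((s[:,:2]*1000).astype(np.float32)))
m=robot.camera_model('wrist');print(m)
E
```

```text
top head 112 [0.5289 0.0863 0.1467] ((528.885498046875, 86.30266571044922), (22.242103576660156, 21.77420425415039), 53.65304946899414)
plate 1200 ((500.4685974121094, -226.2720947265625), (222.85556030273438, 137.22389221191406), 3.787477493286133)
ring 456 [ 0.5154 -0.2053  0.1011] ((514.575927734375, -208.99337768554688), (91.5263671875, 46.449745178222656), 1.602618932723999)
hub 185 [ 0.4946 -0.2101  0.0551] ((507.574462890625, -195.121826171875), (86.35514831542969, 44.698081970214844), 40.316673278808594)
stand 533 ((528.9735107421875, 86.34805297851562), (60.003387451171875, 59.735652923583984), 84.4392318725586)
side head 84 [0.5307 0.0823 0.1458] ((530.333251953125, 85.80404663085938), (22.370758056640625, 22.99563980102539), 54.87776565551758)
plate 1962 ((505.3503112792969, -207.9738006591797), (130.62039184570312, 91.47856903076172), 9.985506057739258)
ring 780 [ 0.5148 -0.2088  0.1018] ((514.3009643554688, -203.0655517578125), (90.6734390258789, 48.333499908447266), 17.54753875732422)
hub 591 [ 0.5007 -0.2119  0.0557] ((514.2821044921875, -202.95138549804688), (90.05807495117188, 48.00190734863281), 16.73371124267578)
stand 332 ((530.7659301757812, 86.69212341308594), (65.07779693603516, 59.64381790161133), 84.34986877441406)
{'K': array([[329.4126,   0.    , 278.6851],
       [  0.    , 329.4126, 208.928 ],
       [  0.    ,   0.    ,   1.    ]]), 'k1': 0.026889344461426174, 'tool_from_camera': array([[-0.0013, -0.9593, -0.2824,  0.0786],
       [ 1.    , -0.0012, -0.0005, -0.0004],
       [ 0.0001, -0.2824,  0.9593, -0.1554],
       [ 0.    ,  0.    ,  0.    ,  1.    ]])}
```

Call:
move_arm --deltas '[0.044,-0.041,-0.002,0,0,-0.18,1,0.088,-0.083,-0.003,0,0,-0.36,1,0.131,-0.124,-0.005,0,0,-0.54,1,0.175,-0.165,-0.007,0,0,-0.72,1,0.219,-0.206,-0.008,0,0,-0.9,1,0.263,-0.248,-0.01,0,0,-1.08,1,0.307,-0.289,-0.012,0,0,-1.26,1,0.35,-0.33,-0.013,0,0,-1.44,1,0.394,-0.371,-0.015,0,0,-1.62,1,0.438,-0.413,-0.017,0,0,-1.8,1,0.482,-0.454,-0.018,0,0,-1.98,1,0.526,-0.495,-0.02,0,0,-2.16,1]'

```text
t: 2.6
tool_pos: [0.5301, 0.0879, 0.2499]
orientation: [0.955, 2.992, 0.0]
force: [-0.1, -1.0, 1.3]
opening: 0.0932
gripper_force: 0.0
```

Call:
move_arm --deltas '[0,0,0,0,0,0,1,0,0,0,0,0,0,1,0,0,0,0,0,0,1]'

```text
t: 2.98
tool_pos: [0.5292, 0.0847, 0.2498]
orientation: [0.968, 2.989, -0.0]
force: [0.2, -0.3, -0.6]
opening: 0.0926
gripper_force: 0.0
```

```bash
cat > w.py <<'E'
from h import *
np.set_printoptions(precision=4,suppress=True)
s=robot.read_state(); R=Rn.from_rotvec(s['orientation']).as_matrix()
print(s['t'],s['tool_pos'],np.degrees(np.arctan2(R[1,0],R[0,0])),R[:,2])
E
python3 - <<'E'
from w import *
c=cam('wrist');P=cloud(c);save(c,'w1.png',(180,110,400,300),3);np.savez('w1.npz',P=P,**c)
P=P.reshape(-1,3);near=P[np.hypot(P[:,0]-.529,P[:,1]-.0863)<.03]
h=near[(near[:,2]>.141)&(near[:,2]<.155)];print(len(h),h.mean(0),cv2.minAreaRect((h[:,:2]*1000).astype(np.float32)))
for r in robot.recognise('wrist','head')[:2]: print(r)
f=near[(near[:,2]>.100)&(near[:,2]<.113)&(np.hypot(near[:,0]-.529,near[:,1]-.0863)<.021)]
print(len(f)); 
if len(f): a=np.degrees(np.arctan2(f[:,1]-.0863,f[:,0]-.529)); print(np.percentile(a%360,[10,50,90]),f.mean(0),f.max(0),f.min(0))
E
```

```text
2.975 [0.5292 0.0847 0.2498] 144.12410059421043 [ 0.0001 -0.0003 -1.    ]
718 [0.528  0.0882 0.1478] ((529.11279296875, 87.3565673828125), (21.589935302734375, 22.62479591369629), 55.47402572631836)
{'uv': [280.9, 198.1], 'confidence': 0.85}
49
[133.6476 140.4979 147.0872] [0.5174 0.0959 0.1094] [0.5218 0.0989 0.1114] [0.5137 0.092  0.1042]
```

View pics/w1.png

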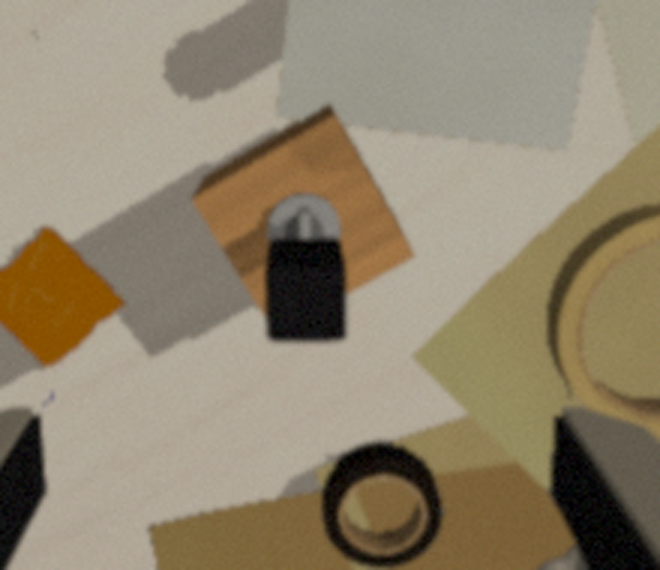

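```bash
python3 - <<'E'
from h import *
import numpy as np
z=np.load('w1.npz');P=z['P']
print(z['d'].shape)
# profile in tool-x direction through centre column
u=281
for v in range(170,270,6): print(v,P[v,u-8].round(4),P[v,u].round(4),P[v,u+8].round(4))
E
```

```text
(420, 560)
170 [0.5107 0.0906 0.0493] [0.5156 0.0977 0.0508] [0.5207 0.1047 0.0504]
176 [0.5159 0.0867 0.0497] [0.52   0.0945 0.0566] [0.5261 0.1009 0.0506]
182 [0.5206 0.0834 0.0543] [0.516  0.097  0.1108] [0.5307 0.0975 0.0546]
188 [0.5259 0.0795 0.0546] [0.5206 0.0936 0.1102] [0.5363 0.0935 0.0541]
194 [0.5162 0.0883 0.1352] [0.5199 0.0939 0.1362] [0.524  0.0993 0.1353]
200 [0.5178 0.0874 0.1479] [0.5214 0.0928 0.1487] [0.5251 0.098  0.149 ]
206 [0.5214 0.0848 0.1501] [0.5254 0.0899 0.149 ] [0.5292 0.0951 0.149 ]
212 [0.5257 0.0816 0.1489] [0.5298 0.0867 0.1478] [0.5335 0.0921 0.1486]
218 [0.5299 0.0785 0.1487] [0.5339 0.0837 0.1481] [0.5377 0.0891 0.1485]
224 [ 0.5744  0.0428 -0.0015] [5.80e-01 5.16e-02 1.00e-04] [ 5.862e-01  6.000e-02 -2.000e-04]
230 [5.806e-01 3.830e-02 3.000e-04] [5.867e-01 4.680e-02 2.000e-04] [0.5925 0.0554 0.0012]
236 [ 0.5876  0.0331 -0.0007] [0.5933 0.042  0.0009] [5.996e-01 5.040e-02 4.000e-04]
242 [ 0.5945  0.0281 -0.0008] [0.6001 0.0371 0.001 ] [0.6063 0.0456 0.0008]
248 [0.6006 0.0237 0.0016] [ 6.075e-01  3.180e-02 -3.000e-04] [0.6133 0.0406 0.0008]
254 [ 0.6081  0.0181 -0.    ] [ 0.6149  0.0264 -0.0014] [ 0.621   0.0352 -0.0011]
260 [6.151e-01 1.300e-02 1.000e-04] [ 0.6217  0.0215 -0.0007] [ 0.6282  0.0301 -0.0011]
266 [ 0.623   0.0072 -0.0018] [ 0.6289  0.0163 -0.0007] [0.6331 0.0264 0.0045]
```

The crop shows the fin at (305,225), pointing at the camera, which is tool +x (about 144°). I'll grasp here and turn about +46° later.

Call:
move_arm --deltas '[0.001,0.002,0.04,0,0,-0.01,1,0.001,0.002,0.08,0,0,-0.01,1,0.001,0.002,0.11,0,0,-0.01,0.6,0.001,0.002,0.122,0,0,-0.01,0.4,0.001,0.002,0.122,0,0,-0.01,0.2,0.001,0.002,0.122,0,0,-0.01,0,0.001,0.002,0.122,0,0,-0.01,0,0.001,0.002,0.122,0,0,-0.01,0,0.001,0.002,0.122,0,0,-0.01,0]' --squeeze 45

```text
t: 4.2
tool_pos: [0.5301, 0.0881, 0.128]
orientation: [0.949, 2.994, 0.0]
force: [-0.3, -0.2, -0.8]
opening: 0.0277
gripper_force: 0.0
```

Call:
move_arm --deltas '[0,0,0,0,0,0,0,0,0,0,0,0,0,0,0,0,0,0,0,0,0,0,0,0,0,0,0,0,0,0,-0.025,0,0,0,0,0,0,-0.055,0,0,0,0,0,0,-0.085,0,0,0,0,0,0,-0.112,0,0,0,0,0,0,-0.112,0,0,0,0]'

```text
t: 5.32
tool_pos: [0.531, 0.0881, 0.2416]
orientation: [0.948, 2.991, 0.002]
force: [0.1, 0.3, -2.5]
opening: 0.0217
gripper_force: 45.0
```

```bash
python3 - <<'E'
from w import *
print(s['opening'],s['gripper_force'],s['force'])
for n in ('top','side'):
    z=np.load(n+'1.npz'); P=z['P'].reshape(-1,3)
    D=P[(np.hypot(P[:,0]-.51,P[:,1]+.205)<.09)&(abs(P[:,2]-.101)<.007)]
    # fit ring: model outer circle radius 24 + arm toward +x; search center by robust distance of points to annulus 16..24
    from scipy.optimize import minimize
    for it in range(1):
        best=None
        for cx in np.arange(.480,.508,.001):
            for cy in np.arange(-.222,-.190,.001):
                r=np.hypot(D[:,0]-cx,D[:,1]-cy); ins=(r>.0155)&(r<.0245); hole=(r<.0155)
                sc=ins.sum()-3*hole.sum()
                if best is None or sc>best[0]: best=(sc,[[cx,cy]])
                elif sc==best[0]: best[1].append([cx,cy])
        print(n,best[0],np.mean(best[1],0),len(D))
    c=np.mean(best[1],0); far=D[np.hypot(*(D[:,:2]-c).T)>.03]; m=far.mean(0)[:2]-c
    print('post dir',np.degrees(np.arctan2(m[1],m[0])))
E
```

```text
5.325 [0.531  0.0881 0.2416] 144.82977283439283 [ 0.0038  0.0002 -1.    ]
0.021709884384241183 44.9867445230484 [ 0.083   0.2996 -2.507 ]
top 223 [ 0.492 -0.21 ] 458
post dir 10.903598796166799
side 405 [ 0.494 -0.209] 787
post dir 4.951376388363254
```

Call:
move_arm --deltas '[-0.011,-0.039,0,0,0,-0.1,0,-0.023,-0.079,0,0,0,-0.2,0,-0.034,-0.118,0,0,0,-0.3,0,-0.045,-0.157,0,0,0,-0.4,0,-0.057,-0.196,0,0,0,-0.5,0,-0.068,-0.236,0,0,0,-0.6,0,-0.079,-0.275,0,0,0,-0.7,0,-0.091,-0.314,0,0,0,-0.79,0,-0.091,-0.314,0,0,0,-0.79,0,-0.091,-0.314,0,0,0,-0.79,0,-0.091,-0.314,0,0,0,-0.79,0]'

```text
t: 6.7
tool_pos: [0.4235, -0.22, 0.2389]
orientation: [0.277, -3.129, -0.001]
force: [0.2, 0.7, -2.0]
opening: 0.0217
gripper_force: 45.0
```

```bash
python3 - <<'E'
from w import *
c=cam('wrist');P=cloud(c);save(c,'w2.png',None,1.4);np.savez('w2.npz',P=P,**c)
print(robot.recognise('wrist','guide_ring')[:1])
P=P.reshape(-1,3)
D=P[(np.hypot(P[:,0]-.51,P[:,1]+.205)<.09)&(abs(P[:,2]-.101)<.005)]
best=None
for cx in np.arange(.480,.508,.0005):
    for cy in np.arange(-.222,-.190,.0005):
        r=np.hypot(D[:,0]-cx,D[:,1]-cy); sc=((r>.0158)&(r<.0242)).sum()-3*(r<.0158).sum()
        if best is None or sc>best[0]: best=(sc,[[cx,cy]])
        elif sc==best[0]: best[1].append([cx,cy])
cc=np.mean(best[1],0); far=D[np.hypot(*(D[:,:2]-cc).T)>.03]; m=far.mean(0)[:2]-cc
print(best[0],len(D),cc,'post dir',np.degrees(np.arctan2(m[1],m[0])))
E
```

```text
6.7 [ 0.4235 -0.22    0.2389] -169.86768796048472 [-0.0007  0.0009 -1.    ]
[{'uv': [271.0, 207.0], 'confidence': 0.96}]
0 175 [ 0.494  -0.2062] post dir 6.604314071877111
```

View pics/w2.png

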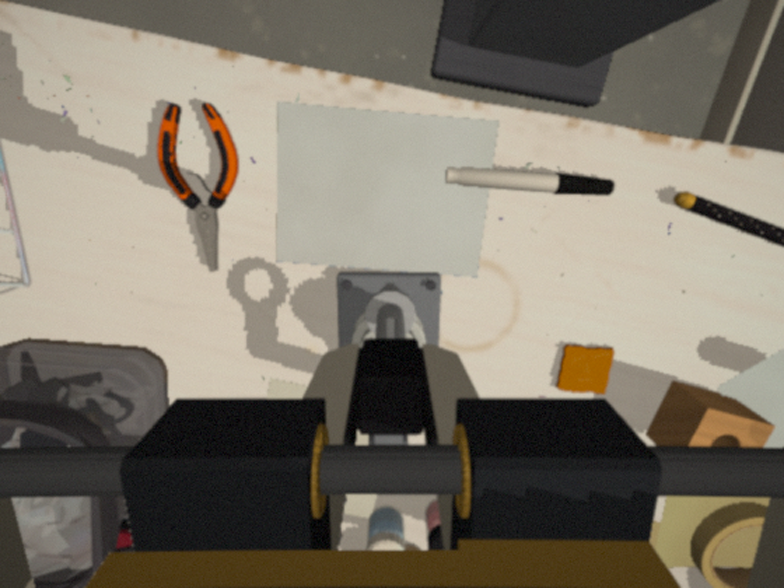

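The guide ring is hidden behind the gripper. The plate's front edge at row 272 runs parallel to the image, so the yaw already matches. I'll move past the ring to see it in front of the spindle.

Call:
move_arm --deltas '[-0.03,0,-0.003,0,0,0,0,-0.07,0,-0.006,0,0,0,0,-0.105,0,-0.006,0,0,0,0,-0.13,0,-0.006,0,0,0,0,-0.13,0,-0.006,0,0,0,0,-0.13,0,-0.006,0,0,0,0]'

```text
t: 7.55
tool_pos: [0.5511, -0.1978, 0.2454]
orientation: [0.278, -3.129, -0.0]
force: [0.2, -0.2, -1.8]
opening: 0.0215
gripper_force: 45.0
```

```bash
python3 - <<'E'
from w import *
c=cam('wrist');P=cloud(c);save(c,'w3.png',(140,50,420,260),2.8);np.savez('w3.npz',P=P,**c)
print(robot.recognise('wrist','guide_ring')[:1])
P=P.reshape(-1,3)
D=P[(np.hypot(P[:,0]-.51,P[:,1]+.205)<.09)&(abs(P[:,2]-.101)<.005)]
best=None
for cx in np.arange(.480,.508,.0005):
    for cy in np.arange(-.222,-.190,.0005):
        r=np.hypot(D[:,0]-cx,D[:,1]-cy); sc=((r>.0158)&(r<.0242)).sum()-3*(r<.0158).sum()
        if best is None or sc>best[0]: best=(sc,[[cx,cy]])
        elif sc==best[0]: best[1].append([cx,cy])
print(best[0],len(D),np.mean(best[1],0))
pl=P[(np.hypot(P[:,0]-.5,P[:,1]+.205)<.1)&(abs(P[:,2]-.012)<.003)]
print('plate',len(pl),cv2.minAreaRect((pl[:,:2]*1000).astype(np.float32)))
hd=P[(np.hypot(P[:,0]-s['tool_pos'][0],P[:,1]-s['tool_pos'][1])<.025)&(P[:,2]>.235)&(P[:,2]<.275)];
if len(hd): print('head',hd.mean(0),hd.min(0),hd.max(0))
E
```

```text
7.55 [ 0.5511 -0.1978  0.2454] -169.86146118156108 [-0.0007  0.0001 -1.    ]
[{'uv': [279.2, 138.4], 'confidence': 0.63}]
1205 2447 [ 0.492 -0.209]
plate 5014 ((503.6512451171875, -207.14117431640625), (128.38864135742188, 89.81550598144531), 9.73198413848877)
head [ 0.5452 -0.1988  0.2599] [ 0.537  -0.2223  0.235 ] [ 0.5637 -0.1764  0.275 ]
```

View pics/w3.png

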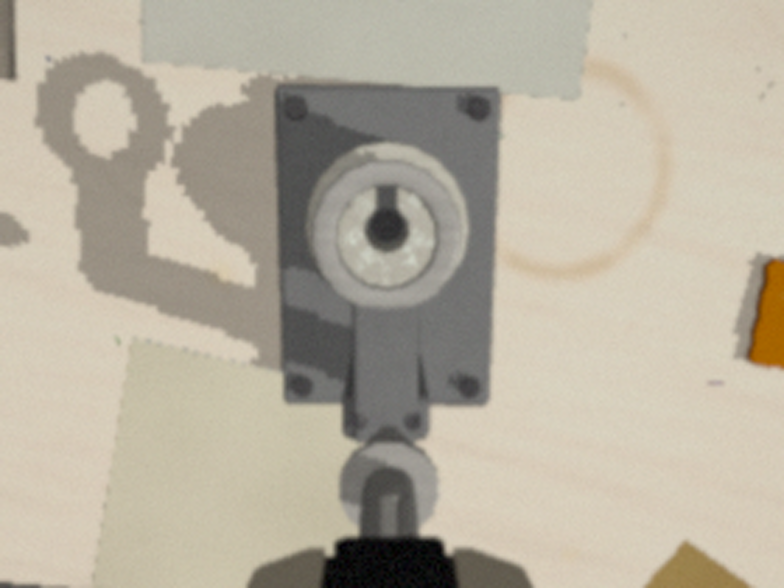

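The picture shows bore and keyway clearly at crop (387,229), the ring centred around (387,225), and the held spindle's collar at about (389,485). I'll compute hub position relative to the collar in the same camera.

```bash
python3 - <<'E'
from w import *
z=np.load('w3.npz');c={k:z[k] for k in z.files}
px=lambda p:np.array(p)/2.8-[.5,.5]+[140.18+.0,50.18]+[.0,.0]
P=c
bore=plane(c,[px((387,229))],.056)[0];print('bore',bore)
kw=plane(c,[px((387,186))],.056)[0];print('kw',kw, np.degrees(np.arctan2(*(kw-bore)[[1,0]])))
ro=plane(c,[px(p) for p in [(307,226),(467,226),(387,308)]],.102);print('ring pts',ro,'mid',(ro[0]+ro[1])/2)
co=plane(c,[px(p) for p in [(340,483),(438,483),(389,440)]],.172);print('collar',co,'mid',(co[0]+co[1])/2)
# depth-based
Q=c['P'].reshape(-1,3);t=s['tool_pos']
C=Q[(abs(Q[:,2]-.1715)<.006)&(np.hypot(Q[:,0]-t[0],Q[:,1]-t[1])<.02)]
print('collar depth',len(C),C.mean(0),C.min(0),C.max(0))
H=Q[(abs(Q[:,2]-.056)<.003)&(np.hypot(Q[:,0]-.493,Q[:,1]+.208)<.022)]
(cx,cy),r=cv2.minEnclosingCircle((H[:,:2]*1000).astype(np.float32));print('hub',len(H),H.mean(0),cx,cy,r)
gray=cv2.cvtColor(c['im'],cv2.COLOR_RGB2GRAY); n=c['im']
# dark bore centroid
sub=gray[115:148,262:296]; m=sub<70; ys,xs=np.nonzero(m); print(sub.min(),m.sum(),xs.mean()+262,ys.mean()+115)
E
```

```text
7.65 [ 0.5508 -0.1982  0.2457] -169.9107496076979 [-0.0002 -0.0001 -1.    ]
bore [ 0.4923 -0.2086  0.056 ]
kw [ 0.4775 -0.2112  0.056 ] -169.97543240482182
ring pts [[ 0.4933 -0.234   0.102 ]
 [ 0.4845 -0.1843  0.102 ]
 [ 0.5143 -0.2047  0.102 ]] mid [ 0.4889 -0.2091  0.102 ]
collar [[ 0.5519 -0.2104  0.172 ]
 [ 0.5474 -0.1851  0.172 ]
 [ 0.5381 -0.1998  0.172 ]] mid [ 0.5496 -0.1977  0.172 ]
collar depth 601 [ 0.5469 -0.1985  0.1727] [ 0.5379 -0.2109  0.1675] [ 0.5622 -0.1845  0.1775]
hub 707 [ 0.4964 -0.2085  0.0562] 494.7926940917969 -208.7210693359375 17.898115158081055
45 117 277.7264957264957 130.2136752136752
```

Call:
move_arm --deltas '[0.03,0,0,0,0,0,0,0.059,-0.0005,0,0,0,0,0,0.059,-0.0005,0,0,0,0,0,0.059,-0.0005,0.02,0,0,0,0,0.059,-0.0005,0.04,0,0,0,0,0.059,-0.0005,0.055,0,0,0,0,0.059,-0.0005,0.067,0,0,0,0,0.059,-0.0005,0.067,0,0,0,0,0.059,-0.0005,0.067,0,0,0,0]'

```text
t: 8.78
tool_pos: [0.4937, -0.2092, 0.1792]
orientation: [-0.277, 3.129, -0.001]
force: [1.0, 0.4, -2.0]
opening: 0.0216
gripper_force: 45.0
```

```bash
python3 - <<'E'
from w import *
print(s['force'],s['wrist_torque'])
c=cam('side');save(c,'s2.png',(200,230,330,380),4)
E
```

```text
8.775 [ 0.4937 -0.2092  0.1792] -169.89882613536827 [ 0.0007 -0.0004 -1.    ]
[ 1.0461  0.3813 -2.0424] [ 0.0566 -0.2046  0.0305]
```

View pics/s2.png

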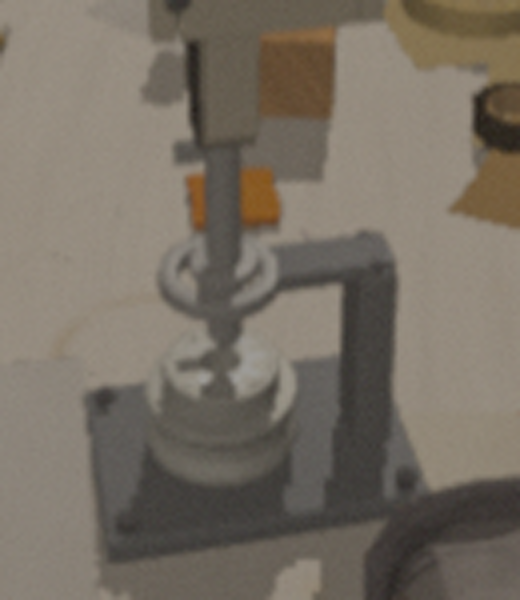

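Side view: spindle through the ring (218,275), tip (225,335) right above the bore. Descend, watching force.

Call:
move_arm --deltas '[0,0,0.005,0,0,0,0,0,0,0.01,0,0,0,0,0,0,0.015,0,0,0,0,0,0,0.019,0,0,0,0,0,0,0.019,0,0,0,0]'

```text
t: 9.45
tool_pos: [0.4931, -0.2089, 0.1591]
orientation: [0.276, -3.129, -0.001]
force: [-1.5, 0.1, -1.8]
opening: 0.0218
gripper_force: 45.0
```

Call:
move_arm --deltas '[0,0,0.003,0,0,0,0,0,0,0.006,0,0,0,0,0,0,0.009,0,0,0,0,0,0,0.011,0,0,0,0,0,0,0.011,0,0,0,0]'

```text
t: 10.07
tool_pos: [0.4933, -0.209, 0.1484]
orientation: [0.276, -3.129, -0.0]
force: [-0.7, -0.1, -2.2]
opening: 0.0219
gripper_force: 45.0
```

Call:
move_arm --deltas '[0,0,0.004,0,0,0,0,0,0,0.008,0,0,0,0,0,0,0.011,0,0,0,0,0,0,0.0135,0,0,0,0,0,0,0.0135,0,0,0,0,0,0,0.0135,0,0,0,0]'

```text
t: 10.82
tool_pos: [0.4935, -0.2092, 0.1359]
orientation: [-0.276, 3.129, -0.0]
force: [-3.7, 1.5, 6.9]
opening: 0.0217
gripper_force: 45.0
```

Call:
move_arm --deltas '[0,0,0.0015,0,0,0,0,0,0,0.003,0,0,0,0,0,0,0.004,0,0,0,0,0,0,0.004,0,0,0,0,0,0,0.004,0,0,0,0]'

```text
t: 11.45
tool_pos: [0.4941, -0.2094, 0.1337]
orientation: [-0.276, 3.128, -0.002]
force: [-7.8, 3.2, 17.6]
opening: 0.0218
gripper_force: 45.0
```

Call:
move_arm --deltas '[0.0008,0.0003,0.0005,0,0,0,0,0.0015,0.0005,0.001,0,0,0,0,0.0015,0.0005,0.001,0,0,0,0,0.0015,0.0005,0.001,0,0,0,0]'

```text
t: 11.95
tool_pos: [0.4937, -0.2093, 0.1337]
orientation: [-0.276, 3.125, -0.003]
force: [-4.8, 4.9, 19.9]
opening: 0.0218
gripper_force: 45.0
```

```bash
python3 - <<'E'
from w import *
print(s['force'],s['wrist_torque'])
c=cam('side');save(c,'s3.png',(200,230,330,380),4)
E
```

```text
11.95 [ 0.4937 -0.2093  0.1337] -169.8960048451726 [ 0.0046 -0.0015 -1.    ]
[-4.8021  4.9112 19.8674] [ 1.1577  1.2053 -0.0068]
```

View pics/s3.png

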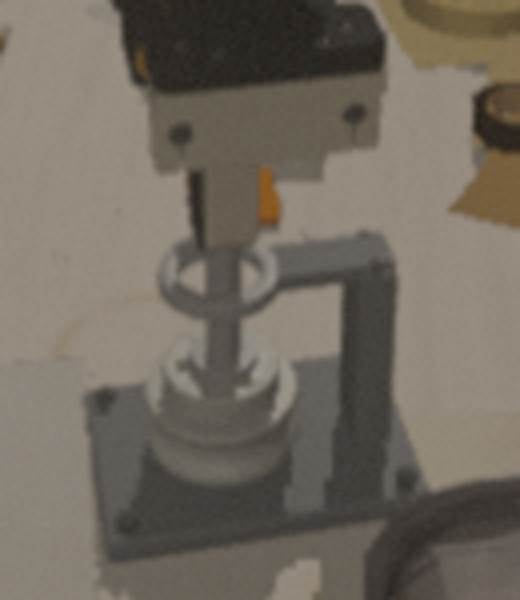

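```bash
python3 - <<'E'
from w import *
for n in ('side','wrist'):
    c=cam(n);P=cloud(c).reshape(-1,3);t=s['tool_pos']
    r=np.hypot(P[:,0]-t[0],P[:,1]-t[1])
    for a,b in ((.008,.0095),(.0095,.011),(.011,.0125),(.0145,.0165)):
        q=P[(r>a)&(r<b)&(P[:,2]>.045)&(P[:,2]<.08),2]; print(n,a,b,len(q),np.percentile(q,[10,50,90]) if len(q) else '')
    if n=='side':
        im=c['im'][295:350,225:290]; im=cv2.convertScaleAbs(im,alpha=1.5,beta=-20); cv2.imwrite('pics/s4.png',cv2.resize(im[:,:,::-1],None,fx=9,fy=9,interpolation=cv2.INTER_CUBIC))
E
```

```text
12.0 [ 0.4937 -0.2093  0.1337] -169.8918406378832 [ 0.0046 -0.0016 -1.    ]
side 0.008 0.0095 18 [0.061  0.0619 0.0639]
side 0.0095 0.011 22 [0.0611 0.0619 0.0627]
side 0.011 0.0125 43 [0.0564 0.0605 0.0623]
side 0.0145 0.0165 37 [0.0552 0.0567 0.0579]
wrist 0.008 0.0095 37 [0.0605 0.0611 0.062 ]
wrist 0.0095 0.011 51 [0.0603 0.0612 0.0624]
wrist 0.011 0.0125 52 [0.0604 0.0611 0.0617]
wrist 0.0145 0.0165 123 [0.0553 0.0563 0.0571]
```

View pics/s4.png

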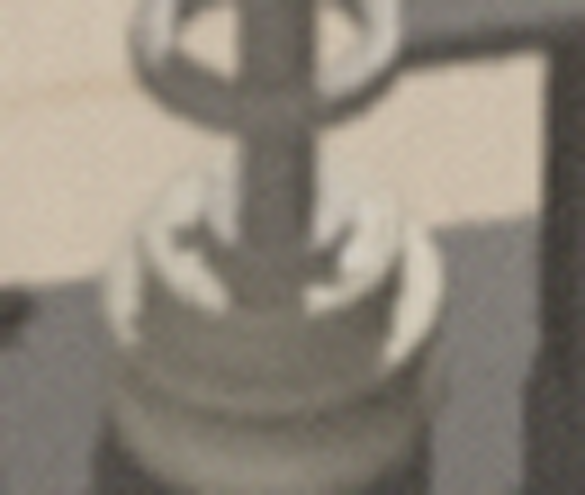

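The crop shows the collar lying on the hub face around (270,265). Both depth cameras put its top at z≈0.061 and the hub at 0.056, so it is seated. The fingers still grip with 45 N, so I'm handing in.

```bash
python3 -c "
from plant import robot
print(robot.close_job())"
```

```text
the job is handed in; nothing more can be done
None
```

I handed the job in at about 12 s with the keyed spindle still gripped at 45 N and pressed home: its collar top measured 5 mm above the hub face, which is the collar's thickness. The verdict wasn't shown, and I didn't re-measure the spare spindle, tapes and tile afterwards, though I saw no contact with any of them.

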